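# Line the vases up by height on the ware board

## Task

A sloping cover sheet will be laid over the ware board from the tall kiln prop at one end to the low prop at the other. Stand the four terracotta vases upright on the four plaster discs, one centred on each disc, in order of height: the tallest next to the tall prop, down to the shortest next to the low prop. Do not knock any vase over on the way.

Things in the scene. Friction and masses are not known exactly. Their poses are not given: they have to be found in the camera images.
- vase_135: terracotta vase, the tallest of four of the same plain shape: 135 mm high, upright round straight wall 56 mm in diameter from the foot up to 119 mm, then a shoulder and a narrow mouth about 39 mm across. Loose, 320 g give or take a quarter, starts upright on the bench. Origin: centre of its underside; z up along its axis.
- vase_110: terracotta vase, the second tallest of four of the same plain shape: 110 mm high, upright round straight wall 50 mm in diameter from the foot up to 94 mm, then a shoulder and a narrow mouth about 35 mm across. Loose, 240 g give or take a quarter, starts upright on the bench. Origin: centre of its underside; z up along its axis.
- vase_85: terracotta vase, the third tallest of four of the same plain shape: 85 mm high, upright round straight wall 44 mm in diameter from the foot up to 69 mm, then a shoulder and a narrow mouth about 31 mm across. Loose, 170 g give or take a quarter, starts upright on the bench. Origin: centre of its underside; z up along its axis.
- vase_60: terracotta vase, the shortest of four of the same plain shape: 60 mm high, upright round straight wall 38 mm in diameter from the foot up to 44 mm, then a shoulder and a narrow mouth about 28 mm across. Loose, 110 g give or take a quarter, starts upright on the bench. Origin: centre of its underside; z up along its axis.
- disc_1: flat round plaster disc, 84 mm in diameter, 8 mm thick, fixed on the plywood ware board (the board is 105 mm wide, 600 mm long, 16 mm thick, so the disc's top is 24 mm above the bench). The four equal discs lie in a row along the board, about 110 mm apart; this is number 1 counting from the left end as the robot sees it (the +y end). Origin: centre of its underside, 16 mm above the bench; z up.
- disc_2: flat round plaster disc, 84 mm in diameter, 8 mm thick, fixed on the plywood ware board (the board is 105 mm wide, 600 mm long, 16 mm thick, so the disc's top is 24 mm above the bench). The four equal discs lie in a row along the board, about 110 mm apart; this is number 2 counting from the left end as the robot sees it (the +y end). Origin: centre of its underside, 16 mm above the bench; z up.
- disc_3: flat round plaster disc, 84 mm in diameter, 8 mm thick, fixed on the plywood ware board (the board is 105 mm wide, 600 mm long, 16 mm thick, so the disc's top is 24 mm above the bench). The four equal discs lie in a row along the board, about 110 mm apart; this is number 3 counting from the left end as the robot sees it (the +y end). Origin: centre of its underside, 16 mm above the bench; z up.
- disc_4: flat round plaster disc, 84 mm in diameter, 8 mm thick, fixed on the plywood ware board (the board is 105 mm wide, 600 mm long, 16 mm thick, so the disc's top is 24 mm above the bench). The four equal discs lie in a row along the board, about 110 mm apart; this is number 4 counting from the left end as the robot sees it (the +y end). Origin: centre of its underside, 16 mm above the bench; z up.
- tall_prop: tall round kiln prop, buff fireclay post 165 mm high, 46 mm in diameter, fixed upright on one end of the ware board (either end), about 100 mm beyond the last disc. Origin: centre of its underside, 16 mm above the bench.
- low_prop: low round kiln prop, buff fireclay post 80 mm high, 46 mm in diameter, fixed upright on the other end of the ware board, about 100 mm beyond the last disc. Origin: centre of its underside, 16 mm above the bench.
Not all that is in view belongs to the job. What is shaped like the vase_110 but red is not meant.

How it is judged:
By the outcome, as a careful person would: the job done as asked, in the order asked, and still so for the second after the job is handed in, with the robot touching nothing.
It also fails if it takes over 99 s, if anything falls off the work surface, if the arm or the gripper's body presses on something with over 40 N, if the wrist force passes 120 N, or if a joint passes its speed limit or range.

## Robot

A 6-joint arm with a two-finger parallel gripper is mounted at the origin on the work surface. World frame = base frame: x ahead of the robot, y to its left, z up, the work surface at z = 0. Lengths are in m, angles in rad, forces in N, time in s.
With the tool pointing down it reaches from about 0.4 to 0.925 m from the base axis. Payload 12.5 kg.
Tool frame: the origin (TCP) lies on the centre line of the jaws, within the pads' length; the fingertips stand 14 mm ahead of it and the grasp point (between the pads) lies 5 mm behind it; y points along the fingers, z is the direction in which the jaws open and shut, and the axes are right-handed (so a half turn about y gives the same grasp; the last joint's range is limited). The gripper opens to 95 mm and grips with 3 to 60 N. Pads are 20 mm wide; open, the fingers measure 119 mm over their backs; the gripper's body (75 mm by 180 mm) begins 59 mm behind the grasp point.
Start: joints at [-1.416, 0.491, 1.559, -0, 1.092, -0.106], TCP at [0.161, -0.604, 0.229] pointing down, gripper open.
Joint ranges: [-3.1, 3.1], [-0.84, 2.19], [0.05, 2.79], [-1.13, 4.28], [0.06, 2.93], [-2.69, 2.69]. Speed limits (rad/s): [2.22, 2.22, 2.79, 3.14, 3.14, 3.14].

## Interface

Orientations are given as a unit quaternion [x, y, z, w].
In Python, from cell import r gives the robot as it stands. The module is installed in compiled form; this text tells all that it offers.
- The arm moves only by the shell command python3 -m jog 'ROWS' [FORCE]. ROWS is JSON, a list of rows, each an object of numbers: "gripper": the gripper's target within -1 to 1 (fully open at 1, half-way at 0, shut at -1); "dx", "dy", "dz": the shift along the tool's x, y, z in mm; "wx", "wy", "wz": the turn, a rotation vector about the tool's x, y, z in rad. A call has 1 to 5 rows; each row shifts and turns the commanded pose from where the row before left it, along the tool's axes as they then stand; what a row does not reach is not made up. A row lasts 1/10 s, in which the tool goes at most 50 mm and 8.59 degrees, less where a joint would pass 70% of its speed; a pose out of reach is approached as far as the arm can. A call is refused whole if a number of a shift passes 50 or a number of a turn 0.15, either way. A call with a gripper value outside its range is refused whole. The fingers move at their own pace and stop on an object; FORCE is the grip in N (left out, the last holds). Time passes only in rows, so rows that do not move let the fingers close. It gives the time, the measured TCP pose, the force and the opening at its end, in the units of the state.
- r.read_state(): the state, without advancing time (a new reading comes with each control period).
- r.get_image(name): name is "scene" or "top" or "wrist"; returns (picture, depth): 420x560x3 uint8, blue, green, red; 420x560 float32, m along the optical axis (not along the pixel's ray), 0 where there is no reading.
- r.camera_params(name): a dict with "camera_matrix" (3x3 intrinsics, pixels), "pose" (4x4, takes a point from camera to world coordinates). Camera axes: x right, y down, z forward; pixel columns grow to the right and rows downward; lengths in m; the calibration is good to about 2 mm. A picture is of the moment at which its call begins: read the wrist's pose just before it. camera_params takes no time and is no camera call; for the wrist camera it gives the pose at the moment of the call.
- r.finish_job(): hands the job in, once; it reports no verdict.
The state is a dict: "time": time; "qpos": joint angles; "joint_velocities": joint speeds; "effort": joint torques, N m; "tool_pos": TCP position; "tool_rot": TCP orientation; "force": force on the tool from outside, world axes, zero at the start; "ft_torque": the same for the moment, N m; "gripper_width": finger opening in m.
Only numpy, scipy, OpenCV 4.12 (cv2) and the standard library are available. Lean on these libraries where they do the work, as an engineer would, in place of code of your own. Each camera call takes 0.05 s, during which the arm holds its last target. There are 200 camera calls.

## Working session

There is one attempt and no reset: what is moved stays moved. The work goes in short steps, Python scripts to look and compute and a shell command to move; the robot and the scene stay as the last step left them, time stands still between calls to the robot, and variables do not carry over. Pictures are saved under pics/ and viewed, about 12 in all and at most 16, crops included, and the job is handed in when it is done.

```bash
mkdir -p pics; python3 - <<'E'
from cell import r
import cv2,numpy as np
s=r.read_state(); print(s)
for n in("top","scene"):
    im,d=r.get_image(n); cv2.imwrite(f"pics/{n}0.png",im); np.savez(f"pics/{n}0.npz",im=im,d=d,K=r.camera_params(n)["camera_matrix"],T=r.camera_params(n)["pose"]); print(n,r.camera_params(n))
E
```

```text
{'time': 0.0, 'qpos': array([-1.41558996e+00,  4.91572371e-01,  1.55944800e+00, -1.21123861e-05,
        1.09168317e+00, -1.05616299e-01]), 'joint_velocities': array([-9.05663864e-04, -1.22119674e-03, -2.97225860e-05, -1.39626429e-03,
        3.93151360e-04, -3.16669437e-05]), 'effort': array([-1.30851407e-03, -6.12651873e+01, -2.58185077e+01,  6.91707619e-02,
        4.82239947e-02, -1.48829340e-04]), 'tool_pos': array([ 0.16114687, -0.6036369 ,  0.22805428]), 'tool_rot': array([-0.09196906,  0.70149455, -0.70070947,  0.09194198]), 'force': array([-0.27867249, -0.86533967, -0.07501139]), 'ft_torque': array([ 0.03756498, -0.05468321,  0.03746253]), 'gripper_width': 0.09487988377932932}
top {'camera_matrix': array([[518.14427252,   0.        , 286.4454    ],
       [  0.        , 518.14427252, 203.79764513],
       [  0.        ,   0.        ,   1.        ]]), 'pose': array([[ 0.00512866, -0.99784296,  0.06544551,  0.44686663],
       [-0.99996818, -0.00471768,  0.00643275,  0.01728189],
       [-0.00611012, -0.06547642, -0.99783541,  1.15299083],
       [ 0.        ,  0.        ,  0.        ,  1.        ]])}
scene {'camera_matrix': array([[477.0604856 ,   0.        , 274.864899  ],
       [  0.        , 477.0604856 , 218.22442794],
       [  0.        ,   0.        ,   1.        ]]), 'pose': array([[ 0.52243422,  0.45137731, -0.7234093 ,  1.15712438],
       [ 0.85244958, -0.29618762,  0.43081622, -0.36117828],
       [-0.01980421, -0.84174308, -0.53951495,  0.53368376],
       [ 0.        ,  0.        ,  0.        ,  1.        ]])}
```

View pics/top0.png

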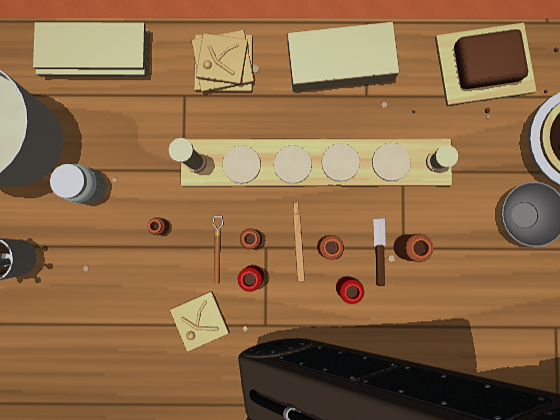

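View pics/scene0.png

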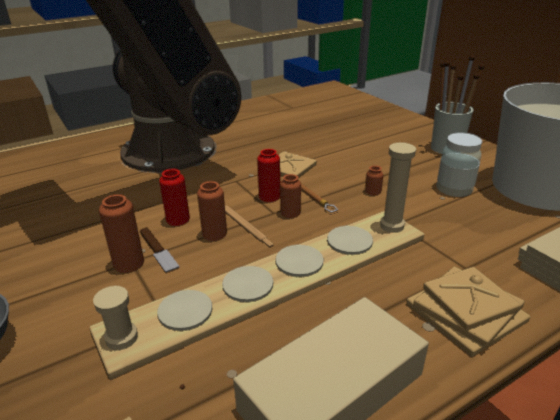

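The top view shows the tall prop at px (180,150), which is the +y end, and the low prop at (446,157). The discs are at (241,163), (292,163), (340,161) and (391,161). The terracotta vases, small to large, are at (157,226), (251,239), (331,247) and (419,247). The red ones at (251,278) and (350,290) are decoys. Next I'll measure them.

```bash
cat > h.py <<'E'
import numpy as np,cv2
from scipy.optimize import least_squares
def load(n):
    z=np.load(f"pics/{n}.npz"); return z["im"],z["d"],z["K"],z["T"]
def cloud(d,K,T):
    v,u=np.mgrid[:d.shape[0],:d.shape[1]]
    p=np.stack([(u-K[0,2])/K[0,0]*d,(v-K[1,2])/K[1,1]*d,d],-1)
    return p@T[:3,:3].T+T[:3,3]
def proj(P,K,T):
    c=(np.asarray(P)-T[:3,3])@T[:3,:3]; q=c@K.T; return q[...,:2]/q[...,2:]
def circ(p):
    f=least_squares(lambda a:np.hypot(p[:,0]-a[0],p[:,1]-a[1])-a[2],[*p.mean(0),.03],loss='soft_l1',f_scale=.002)
    return f.x
E
python3 - <<'E'
from h import *
im,d,K,T=load("top0");P=cloud(d,K,T)
def near(u,v,r): 
    m=np.zeros(d.shape,np.uint8);cv2.circle(m,(u,v),r,1,-1);return (m>0)&(d>0)
for h,u,v in((60,157,226),(85,251,239),(110,331,247),(135,419,247),(0,251,278),(0,350,290)):
    p=P[near(u,v,20)];zm=np.percentile(p[:,2],99.5)
    t=p[p[:,2]>zm-.008]; c=(t.min(0)+t.max(0))/2
    hull=cv2.minEnclosingCircle((t[:,:2]*1000).astype(np.float32))
    print(h,"zmax",zm.round(4),"rim mid",c.round(4),"circle",np.round(hull,1) if 0 else hull)
hsv=cv2.cvtColor(im,cv2.COLOR_BGR2HSV)
for u,v in((241,163),(292,163),(340,161),(391,161)):
    p=P[near(u,v,30)];q=p[abs(p[:,2]-.024)<.004]
    hull=cv2.minEnclosingCircle((q[:,:2]*1000).astype(np.float32))
    print("disc",hull,np.median(q[:,2]), 'board z',np.median(p[(p[:,2]>.01)&(p[:,2]<.02)][:,2]),hsv[v,u],hsv[v+20,u])
for u,v in((180,150),(446,157)):
    p=P[near(u,v,14)];zm=np.percentile(p[:,2],95);t=p[p[:,2]>zm-.006];print("prop",zm,cv2.minEnclosingCircle((t[:,:2]*1000).astype(np.float32)))
E
```

```text
60 zmax 0.0624 rim mid [0.4724 0.3038 0.0598] circle ((471.0466003417969, 303.4315185546875), 14.19453239440918)
85 zmax 0.0878 rim mid [0.446  0.1008 0.0846] circle ((445.78717041015625, 100.41759490966797), 15.521047592163086)
110 zmax 0.1124 rim mid [ 0.4299 -0.0678  0.1098] circle ((427.124755859375, -68.51031494140625), 19.857906341552734)
135 zmax 0.137 rim mid [ 0.4302 -0.2387  0.1338] circle ((430.95196533203125, -238.01132202148438), 21.424951553344727)
0 zmax 0.1122 rim mid [0.3649 0.0974 0.1091] circle ((364.93035888671875, 96.26619720458984), 19.26712989807129)
0 zmax 0.112 rim mid [ 0.3404 -0.1079  0.1087] circle ((340.3483581542969, -107.41854858398438), 18.360559463500977)
disc ((617.355712890625, 127.32610321044922), 63.50309753417969) 0.023567005288603005 board z 0.015722428271861655 [ 22  43 204] [ 16  62 119]
disc ((610.5775146484375, 12.979701042175293), 65.80107116699219) 0.023487535280516614 board z 0.015548130425609652 [ 22  43 204] [ 22  72 164]
disc ((621.1818237304688, -91.57006072998047), 65.2943115234375) 0.023552653556582426 board z 0.015603031631664988 [ 22  41 203] [ 21  76 165]
disc ((610.8533325195312, -204.1271514892578), 62.934688568115234) 0.023509962512036964 board z 0.015474256096565386 [ 21  43 203] [ 21  94 182]
prop 0.18322736406602647 ((613.3651733398438, 225.18186950683594), 22.96255874633789)
prop 0.09823307784756777 ((617.173828125, -303.8481140136719), 23.150955200195312)
```

```bash
python3 - <<'E'
from h import *
im,d,K,T=load("top0");P=cloud(d,K,T)
m=((P[...,2]>.0198)&(P[...,2]<.028)).astype(np.uint8)
m=cv2.morphologyEx(m,cv2.MORPH_OPEN,np.ones((5,5),np.uint8))
n,l,st,ce=cv2.connectedComponentsWithStats(m)
for i in range(1,n):
    if st[i,4]>800 and 120<ce[i][1]<200:
        q=P[l==i]; print(ce[i].round(1),"centroid",q.mean(0).round(4),"minmax mid",((q.min(0)+q.max(0))/2).round(4),(q.max(0)-q.min(0)).round(3))
hsv=cv2.cvtColor(im,cv2.COLOR_BGR2HSV)
crop=cv2.resize(im[205:305,130:450],None,fx=2.5,fy=2.5,interpolation=cv2.INTER_CUBIC);cv2.imwrite("pics/crop1.png",crop)
from scipy.spatial.transform import Rotation as R
from cell import r
print(R.from_quat(r.read_state()["tool_rot"]).as_matrix().round(3))
E
```

```text
[340.3 162.3] centroid [ 0.6129 -0.0931  0.0236] minmax mid [ 0.6126 -0.0937  0.0239] [0.078 0.082 0.008]
[241.6 163. ] centroid [0.6102 0.1235 0.0238] minmax mid [0.6093 0.1249 0.0239] [0.078 0.08  0.008]
[[-0.966 -0.     0.258]
 [-0.258  0.001 -0.966]
 [-0.    -1.    -0.001]]
```

View pics/crop1.png

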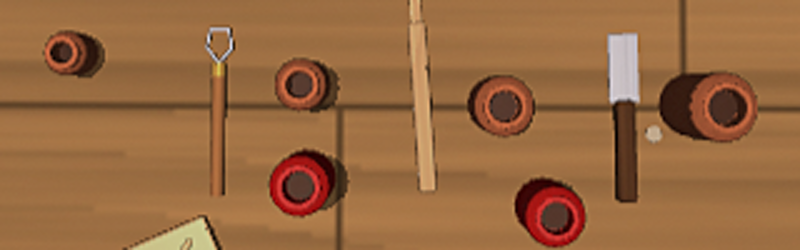

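```bash
cat >> h.py <<'E'
from scipy.spatial.transform import Rotation as R
def state():
    from cell import r
    s=r.read_state();M=R.from_quat(s["tool_rot"]).as_matrix();return s,M
def plan(target,yaw=0.):
    """distance in tool axes from here to target, with jaw axis at yaw"""
    s,M=state(); G=np.column_stack([[np.sin(yaw),-np.cos(yaw),0],[0,0,-1],[np.cos(yaw),np.sin(yaw),0]])
    rv=R.from_matrix(M.T@G).as_rotvec(); t=(np.asarray(target)-s["tool_pos"])*1000
    print("t",round(s["time"],2),"pos",s["tool_pos"].round(4),"w",round(s["gripper_width"],4),"F",s["force"].round(1))
    print(" d world",t.round(1)," d tool",(M.T@t).round(1)," d in target frame",(G.T@t).round(1)," rv",rv.round(3))
    return s,M,rv,t
E
python3 - <<'E'
from h import *
im,d,K,T=load("top0");P=cloud(d,K,T)
hsv=cv2.cvtColor(im,cv2.COLOR_BGR2HSV)
for u,v in((241,163),(292,163),(340,161),(391,161)):
    S=cv2.GaussianBlur(hsv[...,1],(3,3),0); m=(S<58)&(hsv[...,2]>150)&(P[...,2]>.012)
    w=np.zeros(d.shape,np.uint8);cv2.circle(w,(u,v),24,1,-1); m=(m&(w>0)).astype(np.uint8)
    n,l,st,ce=cv2.connectedComponentsWithStats(m);i=1+st[1:,4].argmax()
    c=max(cv2.findContours((l==i).astype(np.uint8),0,1)[0],key=len);e=cv2.fitEllipse(cv2.convexHull(c))
    # ray to z=.024
    a=T[:3,:3]@np.linalg.inv(K)@[*e[0],1]; X=T[:3,3]+a*(.024-T[2,3])/a[2]
    print("ellipse",np.round(e[0],1),np.round(e[1],1),X.round(4))
s,M,rv,t=plan([.431,-.238,.228])
n=10;Mi=M.copy()
for k in range(n):
    print((Mi.T@t/n).round(1),(rv/n).round(4)); Mi=Mi@R.from_rotvec(rv/n).as_matrix()
E
```

```text
ellipse [240.9 163.9] [36.7 36.7] [0.6082 0.1249 0.024 ]
ellipse [292.2 163.9] [36.7 36.9] [0.6087 0.0124 0.024 ]
ellipse [340.3 161.8] [36.7 37. ] [ 0.6137 -0.093   0.024 ]
ellipse [390.9 161.5] [36.5 37.3] [ 0.6149 -0.2041  0.024 ]
t 0.1 pos [ 0.1612 -0.6037  0.2281] w 0.0955 F [ 0.1 -0.3 -0.1]
 d world [ 2.698e+02  3.657e+02 -1.000e-01]  d tool [-355.     0.4 -283.7]  d in target frame [-3.657e+02  1.000e-01  2.698e+02]  rv [ 1.00e-03 -1.31e+00 -1.00e-03]
[-35.5   0.  -28.4] [ 1.00e-04 -1.31e-01 -1.00e-04]
[-38.9   0.  -23.5] [ 1.00e-04 -1.31e-01 -1.00e-04]
[-41.6   0.  -18.2] [ 1.00e-04 -1.31e-01 -1.00e-04]
[-43.7   0.  -12.6] [ 1.00e-04 -1.31e-01 -1.00e-04]
[-44.9   0.   -6.8] [ 1.00e-04 -1.31e-01 -1.00e-04]
[-45.4   0.   -0.9] [ 1.00e-04 -1.31e-01 -1.00e-04]
[-45.2   0.    5.1] [ 1.00e-04 -1.31e-01 -1.00e-04]
[-44.1   0.   10.9] [ 1.00e-04 -1.31e-01 -1.00e-04]
[-42.3   0.   16.6] [ 1.00e-04 -1.31e-01 -1.00e-04]
[-39.8   0.   22. ] [ 1.00e-04 -1.31e-01 -1.00e-04]
```

```bash
python3 -m jog '[{"gripper":1,"dx":-35.5,"dz":-28.4,"wy":-0.131},{"gripper":1,"dx":-38.9,"dz":-23.5,"wy":-0.131},{"gripper":1,"dx":-41.6,"dz":-18.2,"wy":-0.131},{"gripper":1,"dx":-43.7,"dz":-12.6,"wy":-0.131},{"gripper":1,"dx":-44.9,"dz":-6.8,"wy":-0.131}]' 20; python3 -m jog '[{"gripper":1,"dx":-45.4,"dz":-0.9,"wy":-0.131},{"gripper":1,"dx":-45.2,"dz":5,"wy":-0.131},{"gripper":1,"dx":-44,"dz":11,"wy":-0.131},{"gripper":1,"dx":-42,"dz":16.6,"wy":-0.131},{"gripper":1,"dx":-40,"dz":22,"wy":-0.131}]'; python3 -m jog '[{"gripper":1}]'; python3 - <<'E'
from h import *
from cell import r
plan([.431,-.238,.228])
T=r.camera_params("wrist")["pose"];K=r.camera_params("wrist")["camera_matrix"]
im,d=r.get_image("wrist");cv2.imwrite("pics/w1.png",im);np.savez("pics/w1.npz",im=im,d=d,K=K,T=T)
P=cloud(d,K,T);print(T.round(3))
q=P[(d>0)&(P[...,2]>.126)&(P[...,2]<.15)&(np.hypot(P[...,0]-.431,P[...,1]+.238)<.06)];print(len(q),(q.min(0)+q.max(0))/2,q.max(0)-q.min(0))
E
```

```text
t 0.1 pos [ 0.1612 -0.6037  0.2281] w 0.0955 F [ 0.1 -0.3 -0.1]
 d world [ 2.698e+02  3.657e+02 -1.000e-01]  d tool [-355.     0.4 -283.7]  d in target frame [-3.657e+02  1.000e-01  2.698e+02]  rv [ 1.00e-03 -1.31e+00 -1.00e-03]
[[ 0.258 -0.926 -0.274  0.239]
 [-0.966 -0.248 -0.072 -0.583]
 [-0.001  0.283 -0.959  0.383]
 [ 0.     0.     0.     1.   ]]invalid input
invalid input
invalid input
Traceback (most recent call last):
ValueError: zero-size array to reduction operation minimum which has no identity
```

View pics/w1.png

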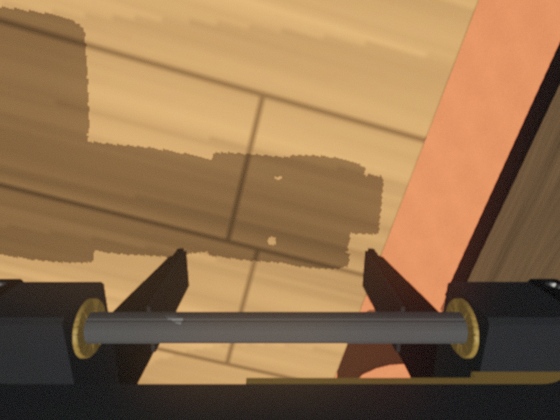

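The jog calls were refused and the arm hasn't moved; the picture shows only the bench edge. A row probably needs all of its fields, so I'll test that.

```bash
python3 -m jog '[{"gripper":1,"dx":-35.5,"dy":0,"dz":-28.4,"wx":0,"wy":-0.131,"wz":0}]'; echo ---;  python3 -m jog '[{"gripper":1.0,"dx":0.0,"dy":0.0,"dz":0.0,"wx":0.0,"wy":0.0,"wz":0.0}]' 20
```

```text
time: 0.25
tool_pos: [0.1865, -0.5694, 0.2278]
tool_rot: [0.137, -0.694, 0.694, -0.137]
force: [0.6, -0.2, -1.3]
gripper_width: 0.0951
---
time: 0.35
tool_pos: [0.1899, -0.5643, 0.2284]
tool_rot: [-0.139, 0.694, -0.692, 0.14]
force: [0.6, -0.5, 0.2]
gripper_width: 0.0951
```

```bash
python3 -m jog '[{"gripper":1,"dx":-38.9,"dy":0,"dz":-23.5,"wx":0,"wy":-0.131,"wz":0},{"gripper":1,"dx":-41.6,"dy":0,"dz":-18.2,"wx":0,"wy":-0.131,"wz":0},{"gripper":1,"dx":-43.7,"dy":0,"dz":-12.6,"wx":0,"wy":-0.131,"wz":0},{"gripper":1,"dx":-44.9,"dy":0,"dz":-6.8,"wx":0,"wy":-0.131,"wz":0},{"gripper":1,"dx":-45.4,"dy":0,"dz":-0.9,"wx":0,"wy":-0.131,"wz":0}]' 20; python3 -m jog '[{"gripper":1,"dx":-45,"dy":0,"dz":5,"wx":0,"wy":-0.131,"wz":0},{"gripper":1,"dx":-44,"dy":0,"dz":11,"wx":0,"wy":-0.131,"wz":0},{"gripper":1,"dx":-42,"dy":0,"dz":16.6,"wx":0,"wy":-0.131,"wz":0},{"gripper":1,"dx":-40,"dy":0,"dz":22,"wx":0,"wy":-0.131,"wz":0},{"gripper":1,"dx":0,"dy":0,"dz":0,"wx":0,"wy":0,"wz":0}]'; python3 - <<'E'
from h import *
from cell import r
plan([.431,-.238,.228])
T=r.camera_params("wrist")["pose"];K=r.camera_params("wrist")["camera_matrix"]
im,d=r.get_image("wrist");cv2.imwrite("pics/w2.png",im);np.savez("pics/w2.npz",im=im,d=d,K=K,T=T)
P=cloud(d,K,T)
q=P[(d>0)&(P[...,2]>.126)&(P[...,2]<.15)&(np.hypot(P[...,0]-.431,P[...,1]+.238)<.05)];print(len(q),(q.min(0)+q.max(0))/2 if len(q) else 0,q.max(0)-q.min(0) if len(q) else 0)
E
```

```text
time: 0.85
tool_pos: [0.3237, -0.3833, 0.2287]
tool_rot: [0.355, -0.612, 0.612, -0.355]
force: [0.9, -0.1, -0.0]
gripper_width: 0.095
time: 1.35
tool_pos: [0.433, -0.2352, 0.2287]
tool_rot: [-0.502, 0.498, -0.498, 0.502]
force: [0.4, -0.1, -1.3]
gripper_width: 0.0953
t 1.35 pos [ 0.433  -0.2352  0.2287] w 0.0953 F [ 0.4 -0.1 -1.3]
 d world [-2.  -2.8 -0.7]  d tool [ 2.8  0.7 -2. ]  d in target frame [ 2.8  0.7 -2. ]  rv [-0.     0.008 -0.   ]
1302 [ 0.4280029  -0.23666452  0.13121539] [0.0455363  0.04250467 0.01042286]
```

View pics/w2.png

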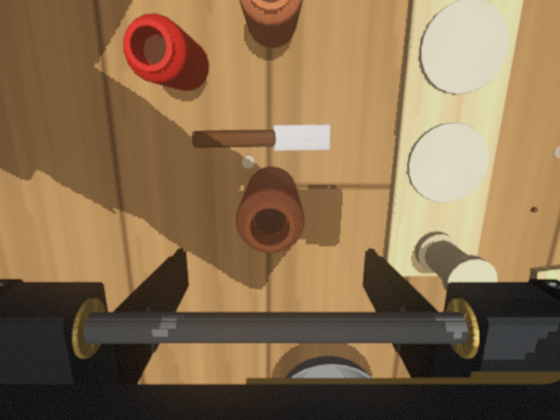

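The vase is between the jaws, with its mouth at px (270,225), and measures about (0.429, -0.237). Next I'll descend and grip it.

```bash
python3 -m jog '[{"gripper":1,"dx":2,"dy":36,"dz":-3,"wx":0,"wy":0,"wz":0},{"gripper":1,"dx":0,"dy":36,"dz":0,"wx":0,"wy":0,"wz":0},{"gripper":1,"dx":0,"dy":36,"dz":0,"wx":0,"wy":0,"wz":0},{"gripper":1,"dx":0,"dy":36,"dz":0,"wx":0,"wy":0,"wz":0},{"gripper":1,"dx":0,"dy":0,"dz":0,"wx":0,"wy":0,"wz":0}]' 30; python3 -m jog '[{"gripper":-1,"dx":0,"dy":0,"dz":0,"wx":0,"wy":0,"wz":0},{"gripper":-1,"dx":0,"dy":0,"dz":0,"wx":0,"wy":0,"wz":0},{"gripper":-1,"dx":0,"dy":0,"dz":0,"wx":0,"wy":0,"wz":0},{"gripper":-1,"dx":0,"dy":0,"dz":0,"wx":0,"wy":0,"wz":0},{"gripper":-1,"dx":0,"dy":0,"dz":0,"wx":0,"wy":0,"wz":0}]' 30
```

```text
time: 1.9
tool_pos: [0.4259, -0.2406, 0.0814]
tool_rot: [-0.5, 0.503, -0.498, 0.499]
force: [0.3, 0.6, 1.3]
gripper_width: 0.0953
time: 2.4
tool_pos: [0.428, -0.2407, 0.0854]
tool_rot: [0.5, -0.499, 0.5, -0.5]
force: [-0.0, -0.6, 0.6]
gripper_width: 0.0608
```

```bash
python3 -m jog '[{"gripper":-1,"dx":0,"dy":0,"dz":0,"wx":0,"wy":0,"wz":0},{"gripper":-1,"dx":0,"dy":0,"dz":0,"wx":0,"wy":0,"wz":0},{"gripper":-1,"dx":0,"dy":-10,"dz":0,"wx":0,"wy":0,"wz":0},{"gripper":-1,"dx":0,"dy":-25,"dz":0,"wx":0,"wy":0,"wz":0},{"gripper":-1,"dx":0,"dy":-25,"dz":0,"wx":0,"wy":0,"wz":0}]' 30; python3 - <<'E'
from h import *
from cell import r
for i in range(3):plan([.608,.125,.110+.03])
T=r.camera_params("wrist")["pose"];K=r.camera_params("wrist")["camera_matrix"]
im,d=r.get_image("wrist");cv2.imwrite("pics/w3.png",im)
E
```

```text
time: 2.9
tool_pos: [0.4275, -0.2403, 0.1454]
tool_rot: [-0.5, 0.501, -0.499, 0.5]
force: [-0.3, 0.4, -3.8]
gripper_width: 0.0556
t 2.9 pos [ 0.4275 -0.2403  0.1454] w 0.0556 F [-0.3  0.4 -3.8]
 d world [180.5 365.3  -5.4]  d tool [-365.2    5.5  180.6]  d in target frame [-365.3    5.4  180.5]  rv [ 0.001  0.    -0.001]
t 2.9 pos [ 0.4275 -0.2403  0.1454] w 0.0556 F [-0.3  0.4 -3.8]
 d world [180.5 365.3  -5.4]  d tool [-365.2    5.5  180.6]  d in target frame [-365.3    5.4  180.5]  rv [ 0.001  0.    -0.001]
t 2.9 pos [ 0.4275 -0.2403  0.1454] w 0.0556 F [-0.3  0.4 -3.8]
 d world [180.5 365.3  -5.4]  d tool [-365.2    5.5  180.6]  d in target frame [-365.3    5.4  180.5]  rv [ 0.001  0.    -0.001]
```

View pics/w3.png

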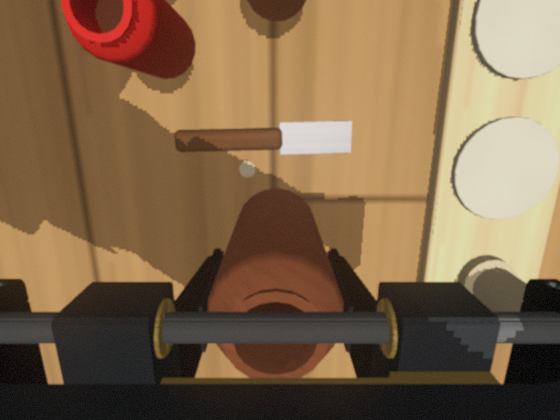

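Held: width 55.6 mm, load 3.8 N. The vase's axis is about 3 mm in +y from the TCP. Next I'll carry it to disc 1.

```bash
python3 -m jog '[{"gripper":-1,"dx":-20,"dy":0,"dz":10,"wx":0,"wy":0,"wz":0},{"gripper":-1,"dx":-40,"dy":0,"dz":20,"wx":0,"wy":0,"wz":0},{"gripper":-1,"dx":-40,"dy":0,"dz":20,"wx":0,"wy":0,"wz":0},{"gripper":-1,"dx":-40,"dy":0,"dz":20,"wx":0,"wy":0,"wz":0},{"gripper":-1,"dx":-40,"dy":0,"dz":20,"wx":0,"wy":0,"wz":0}]' 30;python3 -m jog '[{"gripper":-1,"dx":-40,"dy":0,"dz":20,"wx":0,"wy":0,"wz":0},{"gripper":-1,"dx":-40,"dy":0,"dz":20,"wx":0,"wy":0,"wz":0},{"gripper":-1,"dx":-40,"dy":0,"dz":20,"wx":0,"wy":0,"wz":0},{"gripper":-1,"dx":-40,"dy":0,"dz":20,"wx":0,"wy":0,"wz":0},{"gripper":-1,"dx":-22,"dy":0,"dz":10,"wx":0,"wy":0,"wz":0}]' 30;python3 -m jog '[{"gripper":-1,"dx":0,"dy":0,"dz":0,"wx":0,"wy":0,"wz":0},{"gripper":-1,"dx":0,"dy":0,"dz":0,"wx":0,"wy":0,"wz":0}]'; python3 - <<'E'
from h import *
plan([.608,.122,.110])
E
```

```text
time: 3.45
tool_pos: [0.5182, -0.0588, 0.1446]
tool_rot: [-0.5, 0.5, -0.5, 0.5]
force: [0.9, -0.2, -2.7]
gripper_width: 0.0556
time: 3.95
tool_pos: [0.6085, 0.1245, 0.1443]
tool_rot: [-0.5, 0.5, -0.499, 0.501]
force: [0.2, -0.9, -2.4]
gripper_width: 0.0558
time: 4.15
tool_pos: [0.6073, 0.1216, 0.1441]
tool_rot: [0.501, -0.5, 0.499, -0.5]
force: [-1.1, -0.4, -2.5]
gripper_width: 0.0556
t 4.15 pos [0.6073 0.1216 0.1441] w 0.0556 F [-1.1 -0.4 -2.5]
 d world [  0.7   0.4 -34.1]  d tool [-0.4 34.1  0.8]  d in target frame [-0.4 34.1  0.7]  rv [0.001 0.001 0.   ]
```

```bash
python3 -m jog '[{"gripper":-1,"dx":0,"dy":20,"dz":0,"wx":0,"wy":0,"wz":0},{"gripper":-1,"dx":0,"dy":10,"dz":0,"wx":0,"wy":0,"wz":0},{"gripper":-1,"dx":0,"dy":2,"dz":0,"wx":0,"wy":0,"wz":0},{"gripper":-1,"dx":0,"dy":1,"dz":0,"wx":0,"wy":0,"wz":0},{"gripper":-1,"dx":0,"dy":0,"dz":0,"wx":0,"wy":0,"wz":0}]' 30;python3 -m jog '[{"gripper":-1,"dx":0,"dy":1,"dz":0,"wx":0,"wy":0,"wz":0},{"gripper":-1,"dx":0,"dy":0,"dz":0,"wx":0,"wy":0,"wz":0}]';python3 -m jog '[{"gripper":-1,"dx":0,"dy":0.7,"dz":0,"wx":0,"wy":0,"wz":0},{"gripper":-1,"dx":0,"dy":0,"dz":0,"wx":0,"wy":0,"wz":0}]'
```

```text
time: 4.65
tool_pos: [0.608, 0.1211, 0.1121]
tool_rot: [0.5, -0.5, 0.5, -0.5]
force: [-0.5, -0.5, -2.2]
gripper_width: 0.0555
time: 4.85
tool_pos: [0.6079, 0.1214, 0.1109]
tool_rot: [0.5, -0.5, 0.5, -0.5]
force: [-0.6, -0.3, -3.0]
gripper_width: 0.0558
time: 5.05
tool_pos: [0.6078, 0.1215, 0.11]
tool_rot: [-0.5, 0.5, -0.5, 0.5]
force: [0.2, -0.1, -2.5]
gripper_width: 0.0561
```

```bash
python3 -m jog '[{"gripper":-1,"dx":0,"dy":0.7,"dz":0,"wx":0,"wy":0,"wz":0},{"gripper":-1,"dx":0,"dy":0,"dz":0,"wx":0,"wy":0,"wz":0}]';python3 -m jog '[{"gripper":-1,"dx":0,"dy":0.7,"dz":0,"wx":0,"wy":0,"wz":0},{"gripper":-1,"dx":0,"dy":0,"dz":0,"wx":0,"wy":0,"wz":0}]';
```

```text
time: 5.25
tool_pos: [0.6079, 0.1215, 0.1092]
tool_rot: [0.5, -0.5, 0.5, -0.5]
force: [-0.5, -0.2, -2.1]
gripper_width: 0.0556
time: 5.45
tool_pos: [0.6079, 0.1215, 0.1092]
tool_rot: [0.5, -0.5, 0.5, -0.5]
force: [-1.5, -0.4, 4.1]
gripper_width: 0.0557
```

Contact: the force changed sign. I'll open, rise, and move towards vase_110 at (0.429, -0.068).

```bash
python3 -m jog '[{"gripper":0.6,"dx":0,"dy":0,"dz":0,"wx":0,"wy":0,"wz":0},{"gripper":0.6,"dx":0,"dy":0,"dz":0,"wx":0,"wy":0,"wz":0},{"gripper":0.6,"dx":0,"dy":0,"dz":0,"wx":0,"wy":0,"wz":0},{"gripper":0.8,"dx":0,"dy":-20,"dz":0,"wx":0,"wy":0,"wz":0},{"gripper":0.8,"dx":0,"dy":-40,"dz":0,"wx":0,"wy":0,"wz":0}]';python3 -m jog '[{"gripper":0.8,"dx":0,"dy":-40,"dz":0,"wx":0,"wy":0,"wz":0},{"gripper":0.8,"dx":38,"dy":0,"dz":-32,"wx":0,"wy":0,"wz":0},{"gripper":0.8,"dx":38,"dy":0,"dz":-32,"wx":0,"wy":0,"wz":0},{"gripper":0.8,"dx":38,"dy":0,"dz":-32,"wx":0,"wy":0,"wz":0},{"gripper":0.8,"dx":38,"dy":0,"dz":-32,"wx":0,"wy":0,"wz":0}]';python3 -m jog '[{"gripper":0.8,"dx":38,"dy":0,"dz":-32,"wx":0,"wy":0,"wz":0},{"gripper":0.8,"dx":0,"dy":0,"dz":-19,"wx":0,"wy":0,"wz":0},{"gripper":0.8,"dx":0,"dy":0,"dz":0,"wx":0,"wy":0,"wz":0},{"gripper":0.8,"dx":0,"dy":0,"dz":0,"wx":0,"wy":0,"wz":0}]'; cat >> h.py <<'E'
def wrist(x,y,h,name,rad=.05):
    from cell import r
    c=r.camera_params("wrist");T,K=c["pose"],c["camera_matrix"]
    im,d=r.get_image("wrist");cv2.imwrite(f"pics/{name}.png",im);P=cloud(d,K,T)
    q=P[(d>0)&(abs(P[...,2]-h)<.007)&(np.hypot(P[...,0]-x,P[...,1]-y)<rad)]
    if len(q): print("wrist ctr",len(q),((q.min(0)+q.max(0))/2).round(4),"size",(q.max(0)-q.min(0)).round(3))
def top(name,pts):
    from cell import r
    c=r.camera_params("top");T,K=c["pose"],c["camera_matrix"]
    im,d=r.get_image("top");cv2.imwrite(f"pics/{name}.png",im);P=cloud(d,K,T)
    for x,y,h in pts:
        q=P[(d>0)&(abs(P[...,2]-h)<.007)&(np.hypot(P[...,0]-x,P[...,1]-y)<.04)]
        if len(q)>20: print("top",(x,y,h),len(q),((q.min(0)+q.max(0))/2).round(4),"size",(q.max(0)-q.min(0)).round(3))
        else: print("top none",(x,y,h),len(q))
E
python3 - <<'E'
from h import *
plan([.428,-.068,.2])
wrist(.428,-.068,.110,"w4"); top("t4",[(.608,.125,.159)])
E
```

```text
time: 5.95
tool_pos: [0.6067, 0.1213, 0.1666]
tool_rot: [0.501, -0.501, 0.499, -0.498]
force: [-0.3, 0.3, 0.3]
gripper_width: 0.0842
time: 6.45
tool_pos: [0.4784, -0.0315, 0.2086]
tool_rot: [-0.5, 0.5, -0.5, 0.5]
force: [0.5, -1.2, 0.9]
gripper_width: 0.0857
time: 6.85
tool_pos: [0.4294, -0.0687, 0.2089]
tool_rot: [0.5, -0.5, 0.501, -0.5]
force: [0.0, 0.7, 0.4]
gripper_width: 0.0854
t 6.85 pos [ 0.4294 -0.0687  0.2089] w 0.0854 F [0.  0.7 0.4]
 d world [-1.4  0.7 -8.9]  d tool [-0.7  8.9 -1.5]  d in target frame [-0.7  8.9 -1.4]  rv [-0.001 -0.001  0.   ]
wrist ctr 799 [ 0.4286 -0.0669  0.107 ] size [0.035 0.034 0.008]
top (0.608, 0.125, 0.159) 169 [0.6103 0.1244 0.1579] size [0.045 0.043 0.012]
```

View pics/w4.png

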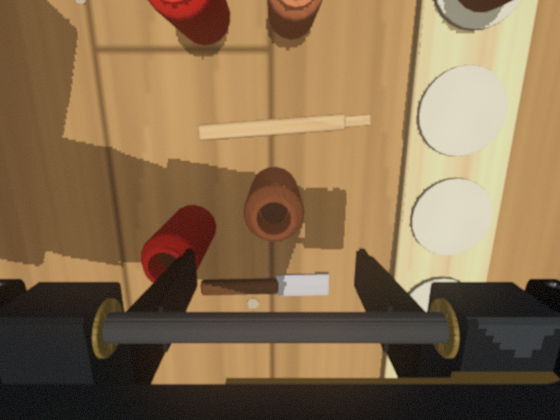

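View pics/t4.png

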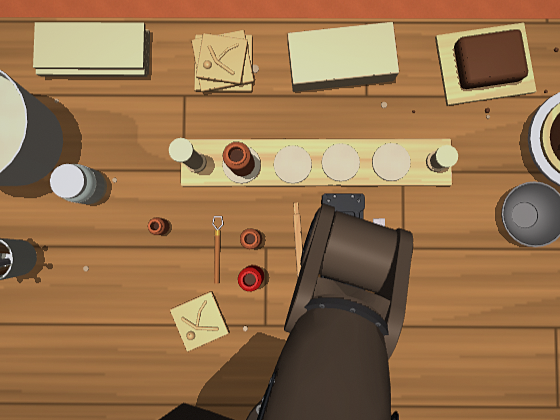

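The wrist view shows vase_110 (terracotta, mouth at px (274,215)) between the jaws, with the red decoy at (170,260) clear. The top view shows vase_135 upright on disc 1 at (0.610, 0.124). Next I'll descend.

```bash
python3 -m jog '[{"gripper":0.8,"dx":-2,"dy":36,"dz":-1,"wx":0,"wy":0,"wz":0},{"gripper":0.8,"dx":0,"dy":36,"dz":0,"wx":0,"wy":0,"wz":0},{"gripper":0.8,"dx":0,"dy":36,"dz":0,"wx":0,"wy":0,"wz":0},{"gripper":0.8,"dx":0,"dy":34,"dz":0,"wx":0,"wy":0,"wz":0},{"gripper":0.8,"dx":0,"dy":0,"dz":0,"wx":0,"wy":0,"wz":0}]' 30; python3 -m jog '[{"gripper":-1,"dx":0,"dy":0,"dz":0,"wx":0,"wy":0,"wz":0},{"gripper":-1,"dx":0,"dy":0,"dz":0,"wx":0,"wy":0,"wz":0},{"gripper":-1,"dx":0,"dy":0,"dz":0,"wx":0,"wy":0,"wz":0},{"gripper":-1,"dx":0,"dy":0,"dz":0,"wx":0,"wy":0,"wz":0},{"gripper":-1,"dx":0,"dy":0,"dz":0,"wx":0,"wy":0,"wz":0}]' 30; python3 -m jog '[{"gripper":-1,"dx":0,"dy":0,"dz":0,"wx":0,"wy":0,"wz":0},{"gripper":-1,"dx":0,"dy":0,"dz":0,"wx":0,"wy":0,"wz":0},{"gripper":-1,"dx":0,"dy":-10,"dz":0,"wx":0,"wy":0,"wz":0},{"gripper":-1,"dx":0,"dy":-25,"dz":0,"wx":0,"wy":0,"wz":0},{"gripper":-1,"dx":0,"dy":-25,"dz":0,"wx":0,"wy":0,"wz":0}]' 30;  python3 -m jog '[{"gripper":-1,"dx":0,"dy":0,"dz":0,"wx":0,"wy":0,"wz":0}]'; python3 -c "
from h import *
plan([.6087,.0124,.0925])"
```

```text
time: 7.45
tool_pos: [0.427, -0.0656, 0.0633]
tool_rot: [-0.501, 0.502, -0.498, 0.499]
force: [0.3, 0.1, -0.0]
gripper_width: 0.0853
time: 7.95
tool_pos: [0.4281, -0.0666, 0.0673]
tool_rot: [0.5, -0.5, 0.501, -0.5]
force: [0.1, -0.5, -0.4]
gripper_width: 0.0511
time: 8.45
tool_pos: [0.4274, -0.0665, 0.1275]
tool_rot: [-0.5, 0.5, -0.5, 0.5]
force: [1.7, 0.7, -2.2]
gripper_width: 0.0496
time: 8.55
tool_pos: [0.4287, -0.0668, 0.1291]
tool_rot: [0.499, -0.499, 0.501, -0.501]
force: [0.7, -0.1, -1.8]
gripper_width: 0.0497
t 8.55 pos [ 0.4287 -0.0668  0.1291] w 0.0497 F [ 0.7 -0.1 -1.8]
 d world [180.   79.2 -36.6]  d tool [-79.3  37.3 179.8]  d in target frame [-79.2  36.6 180. ]  rv [-0.004  0.     0.001]
```

```bash
python3 -m jog '[{"gripper":-1,"dx":-8,"dy":0,"dz":20,"wx":0,"wy":0,"wz":0},{"gripper":-1,"dx":-16,"dy":0,"dz":40,"wx":0,"wy":0,"wz":0},{"gripper":-1,"dx":-20,"dy":0,"dz":40,"wx":0,"wy":0,"wz":0},{"gripper":-1,"dx":-20,"dy":0,"dz":40,"wx":0,"wy":0,"wz":0},{"gripper":-1,"dx":-15,"dy":0,"dz":40,"wx":0,"wy":0,"wz":0}]' 30;python3 -m jog '[{"gripper":-1,"dx":0,"dy":0,"dz":0,"wx":0,"wy":0,"wz":0},{"gripper":-1,"dx":0,"dy":0,"dz":0,"wx":0,"wy":0,"wz":0},{"gripper":-1,"dx":0,"dy":20,"dz":0,"wx":0,"wy":0,"wz":0},{"gripper":-1,"dx":0,"dy":10,"dz":0,"wx":0,"wy":0,"wz":0},{"gripper":-1,"dx":0,"dy":3,"dz":0,"wx":0,"wy":0,"wz":0}]';python3 -m jog '[{"gripper":-1,"dx":0,"dy":0,"dz":0,"wx":0,"wy":0,"wz":0},{"gripper":-1,"dx":0,"dy":1,"dz":0,"wx":0,"wy":0,"wz":0},{"gripper":-1,"dx":0,"dy":0,"dz":0,"wx":0,"wy":0,"wz":0}]'; python3 -c "
from h import *
plan([.6087,.0124,.0915])"
```

```text
time: 9.05
tool_pos: [0.6088, 0.0138, 0.1256]
tool_rot: [0.5, -0.5, 0.5, -0.5]
force: [0.2, -0.2, -3.7]
gripper_width: 0.0494
time: 9.55
tool_pos: [0.6065, 0.0121, 0.0922]
tool_rot: [-0.501, 0.501, -0.499, 0.499]
force: [0.1, 0.1, -1.3]
gripper_width: 0.0498
time: 9.85
tool_pos: [0.608, 0.0123, 0.093]
tool_rot: [0.5, -0.5, 0.5, -0.5]
force: [-0.1, 0.3, -2.4]
gripper_width: 0.0497
t 9.85 pos [0.608  0.0123 0.093 ] w 0.0497 F [-0.1  0.3 -2.4]
 d world [ 0.7  0.1 -1.5]  d tool [-0.1  1.5  0.7]  d in target frame [-0.1  1.5  0.7]  rv [-0.001 -0.     0.   ]
```

```bash
python3 -m jog '[{"gripper":-1,"dx":0,"dy":0.7,"dz":0,"wx":0,"wy":0,"wz":0},{"gripper":-1,"dx":0,"dy":0,"dz":0,"wx":0,"wy":0,"wz":0}]';python3 -m jog '[{"gripper":-1,"dx":0,"dy":0.7,"dz":0,"wx":0,"wy":0,"wz":0},{"gripper":-1,"dx":0,"dy":0,"dz":0,"wx":0,"wy":0,"wz":0}]'
```

```text
time: 10.05
tool_pos: [0.6079, 0.0125, 0.092]
tool_rot: [0.5, -0.5, 0.5, -0.5]
force: [-0.3, -0.2, -2.3]
gripper_width: 0.0498
time: 10.25
tool_pos: [0.6079, 0.0125, 0.0912]
tool_rot: [0.5, -0.5, 0.5, -0.5]
force: [-0.6, -0.3, -1.1]
gripper_width: 0.0498
```

```bash
python3 -m jog '[{"gripper":-1,"dx":0,"dy":0.5,"dz":0,"wx":0,"wy":0,"wz":0},{"gripper":0.4,"dx":0,"dy":0,"dz":0,"wx":0,"wy":0,"wz":0},{"gripper":0.4,"dx":0,"dy":0,"dz":0,"wx":0,"wy":0,"wz":0},{"gripper":0.4,"dx":0,"dy":0,"dz":0,"wx":0,"wy":0,"wz":0},{"gripper":0.4,"dx":0,"dy":-20,"dz":0,"wx":0,"wy":0,"wz":0}]';python3 -m jog '[{"gripper":0.4,"dx":0,"dy":-40,"dz":0,"wx":0,"wy":0,"wz":0},{"gripper":0.4,"dx":0,"dy":-40,"dz":0,"wx":0,"wy":0,"wz":0},{"gripper":0.4,"dx":-20,"dy":0,"dz":-40,"wx":0,"wy":0,"wz":0},{"gripper":0.4,"dx":-20,"dy":0,"dz":-40,"wx":0,"wy":0,"wz":0},{"gripper":0.4,"dx":-20,"dy":0,"dz":-40,"wx":0,"wy":0,"wz":0}]';python3 -m jog '[{"gripper":0.4,"dx":-28,"dy":10,"dz":-40,"wx":0,"wy":0,"wz":0},{"gripper":0.4,"dx":0,"dy":0,"dz":-2,"wx":0,"wy":0,"wz":0},{"gripper":0.4,"dx":0,"dy":0,"dz":0,"wx":0,"wy":0,"wz":0},{"gripper":0.4,"dx":0,"dy":0,"dz":0,"wx":0,"wy":0,"wz":0}]'; python3 - <<'E'
from h import *
plan([.446,.1005,.045])
wrist(.446,.1005,.085,"w5"); top("t5",[(.608,.125,.159),(.6087,.0124,.134),(.472,.304,.06),(.446,.1005,.085)])
E
```

```text
time: 10.75
tool_pos: [0.6068, 0.0125, 0.1088]
tool_rot: [-0.501, 0.501, -0.499, 0.499]
force: [0.3, -0.9, 1.0]
gripper_width: 0.0665
time: 11.25
tool_pos: [0.4863, 0.0729, 0.1907]
tool_rot: [0.5, -0.5, 0.5, -0.5]
force: [0.3, 1.2, 0.6]
gripper_width: 0.0663
time: 11.65
tool_pos: [0.4469, 0.1002, 0.1809]
tool_rot: [0.5, -0.5, 0.5, -0.5]
force: [-0.3, -0.8, -0.1]
gripper_width: 0.0664
t 11.65 pos [0.4469 0.1002 0.1809] w 0.0664 F [-0.3 -0.8 -0.1]
 d world [  -0.9    0.3 -135.9]  d tool [ -0.3 135.9  -1. ]  d in target frame [ -0.3 135.9  -0.9]  rv [-0.001 -0.     0.   ]
wrist ctr 697 [0.4448 0.1005 0.0822] size [0.03  0.031 0.008]
top (0.608, 0.125, 0.159) 179 [0.6091 0.1204 0.1577] size [0.039 0.046 0.011]
top (0.6087, 0.0124, 0.134) 140 [0.6088 0.0103 0.1323] size [0.038 0.038 0.011]
top (0.472, 0.304, 0.06) 88 [0.4703 0.3036 0.0586] size [0.03  0.027 0.011]
top none (0.446, 0.1005, 0.085) 0
```

View pics/w5.png

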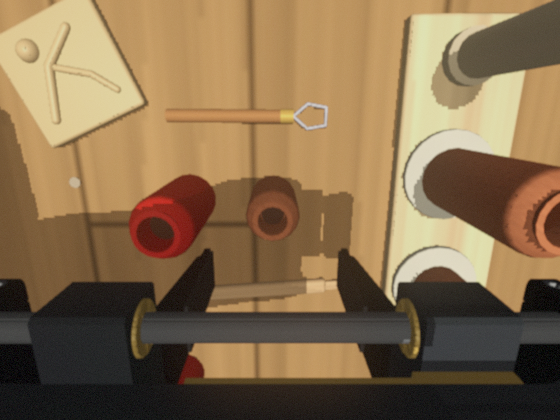

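The wrist view shows vase_85 centred between the jaws, mouth at px (273,220), with the red decoy at (170,220). The gripper body would pass over that decoy, so I'll grip higher, at TCP z 0.055, and slow down at the end.

```bash
python3 -m jog '[{"gripper":0.4,"dx":0,"dy":40,"dz":-1,"wx":0,"wy":0,"wz":0},{"gripper":0.4,"dx":0,"dy":40,"dz":0,"wx":0,"wy":0,"wz":0},{"gripper":0.4,"dx":0,"dy":25,"dz":0,"wx":0,"wy":0,"wz":0},{"gripper":0.4,"dx":0,"dy":14,"dz":0,"wx":0,"wy":0,"wz":0},{"gripper":0.4,"dx":0,"dy":6,"dz":0,"wx":0,"wy":0,"wz":0}]' 30; python3 -m jog '[{"gripper":-1,"dx":0,"dy":0,"dz":0,"wx":0,"wy":0,"wz":0},{"gripper":-1,"dx":0,"dy":0,"dz":0,"wx":0,"wy":0,"wz":0},{"gripper":-1,"dx":0,"dy":0,"dz":0,"wx":0,"wy":0,"wz":0},{"gripper":-1,"dx":0,"dy":0,"dz":0,"wx":0,"wy":0,"wz":0},{"gripper":-1,"dx":0,"dy":0,"dz":0,"wx":0,"wy":0,"wz":0}]' 25; python3 -m jog '[{"gripper":-1,"dx":0,"dy":0,"dz":0,"wx":0,"wy":0,"wz":0},{"gripper":-1,"dx":0,"dy":0,"dz":0,"wx":0,"wy":0,"wz":0},{"gripper":-1,"dx":0,"dy":-10,"dz":0,"wx":0,"wy":0,"wz":0},{"gripper":-1,"dx":0,"dy":-30,"dz":0,"wx":0,"wy":0,"wz":0},{"gripper":-1,"dx":0,"dy":-30,"dz":0,"wx":0,"wy":0,"wz":0}]';  python3 -m jog '[{"gripper":-1,"dx":0,"dy":0,"dz":0,"wx":0,"wy":0,"wz":0},{"gripper":-1,"dx":0,"dy":0,"dz":0,"wx":0,"wy":0,"wz":0}]'; python3 -c "
from h import *
plan([.6137,-.093,.080])"
```

```text
time: 12.25
tool_pos: [0.445, 0.0999, 0.054]
tool_rot: [-0.5, 0.501, -0.5, 0.499]
force: [0.4, -0.1, 0.1]
gripper_width: 0.0667
time: 12.75
tool_pos: [0.4452, 0.1005, 0.0563]
tool_rot: [-0.5, 0.5, -0.5, 0.5]
force: [-0.9, -0.3, 7.3]
gripper_width: 0.0435
time: 13.25
tool_pos: [0.4443, 0.1004, 0.1267]
tool_rot: [0.5, -0.5, 0.5, -0.5]
force: [1.1, 0.1, -1.7]
gripper_width: 0.0435
time: 13.45
tool_pos: [0.4448, 0.1005, 0.1261]
tool_rot: [-0.5, 0.5, -0.5, 0.5]
force: [-0.4, 0.1, -2.2]
gripper_width: 0.0436
t 13.45 pos [0.4448 0.1005 0.1261] w 0.0436 F [-0.4  0.1 -2.2]
 d world [ 168.9 -193.5  -46.1]  d tool [193.5  46.4 168.8]  d in target frame [193.5  46.1 168.9]  rv [-0.001  0.    -0.   ]
```

```bash
python3 -m jog '[{"gripper":-1,"dx":20,"dy":0,"dz":8,"wx":0,"wy":0,"wz":0},{"gripper":-1,"dx":40,"dy":0,"dz":16,"wx":0,"wy":0,"wz":0},{"gripper":-1,"dx":40,"dy":0,"dz":16,"wx":0,"wy":0,"wz":0},{"gripper":-1,"dx":30,"dy":0,"dz":38,"wx":0,"wy":0,"wz":0},{"gripper":-1,"dx":30,"dy":0,"dz":40,"wx":0,"wy":0,"wz":0}]';python3 -m jog '[{"gripper":-1,"dx":24,"dy":0,"dz":35,"wx":0,"wy":0,"wz":0},{"gripper":-1,"dx":9,"dy":0,"dz":15,"wx":0,"wy":0,"wz":0},{"gripper":-1,"dx":0,"dy":0,"dz":0,"wx":0,"wy":0,"wz":0},{"gripper":-1,"dx":0,"dy":20,"dz":0,"wx":0,"wy":0,"wz":0},{"gripper":-1,"dx":0,"dy":15,"dz":0,"wx":0,"wy":0,"wz":0}]';python3 -m jog '[{"gripper":-1,"dx":0,"dy":7,"dz":0,"wx":0,"wy":0,"wz":0},{"gripper":-1,"dx":0,"dy":0,"dz":0,"wx":0,"wy":0,"wz":0},{"gripper":-1,"dx":0,"dy":0,"dz":0,"wx":0,"wy":0,"wz":0}]'; python3 -c "
from h import *
plan([.6137,-.093,.080])"
```

```text
time: 13.95
tool_pos: [0.563, -0.0612, 0.1244]
tool_rot: [-0.5, 0.501, -0.499, 0.499]
force: [1.1, -0.4, -2.5]
gripper_width: 0.0435
time: 14.45
tool_pos: [0.6113, -0.0917, 0.0888]
tool_rot: [-0.501, 0.501, -0.499, 0.5]
force: [-0.6, -0.1, -1.8]
gripper_width: 0.0437
time: 14.75
tool_pos: [0.6126, -0.0923, 0.0838]
tool_rot: [0.5, -0.5, 0.5, -0.5]
force: [-1.1, 0.0, -1.8]
gripper_width: 0.0435
t 14.75 pos [ 0.6126 -0.0923  0.0838] w 0.0435 F [-1.1  0.  -1.8]
 d world [ 1.1 -0.7 -3.8]  d tool [0.7 3.8 1.1]  d in target frame [0.7 3.8 1.1]  rv [0. 0. 0.]
```

```bash
python3 -m jog '[{"gripper":-1,"dx":0.7,"dy":2.2,"dz":1,"wx":0,"wy":0,"wz":0},{"gripper":-1,"dx":0,"dy":0,"dz":0,"wx":0,"wy":0,"wz":0}]';python3 -m jog '[{"gripper":-1,"dx":0,"dy":0.7,"dz":0,"wx":0,"wy":0,"wz":0},{"gripper":-1,"dx":0,"dy":0,"dz":0,"wx":0,"wy":0,"wz":0}]';python3 -m jog '[{"gripper":-1,"dx":0,"dy":0.7,"dz":0,"wx":0,"wy":0,"wz":0},{"gripper":-1,"dx":0,"dy":0,"dz":0,"wx":0,"wy":0,"wz":0}]'
```

```text
time: 14.95
tool_pos: [0.614, -0.0933, 0.0818]
tool_rot: [0.5, -0.5, 0.5, -0.5]
force: [0.1, 0.4, -2.1]
gripper_width: 0.0438
time: 15.15
tool_pos: [0.6138, -0.0933, 0.0809]
tool_rot: [0.5, -0.5, 0.5, -0.5]
force: [0.2, -0.3, -1.5]
gripper_width: 0.0437
time: 15.35
tool_pos: [0.6139, -0.0933, 0.0804]
tool_rot: [0.5, -0.5, 0.5, -0.5]
force: [-0.2, 0.2, 2.9]
gripper_width: 0.0436
```

```bash
python3 -m jog '[{"gripper":0.3,"dx":0,"dy":0,"dz":0,"wx":0,"wy":0,"wz":0},{"gripper":0.3,"dx":0,"dy":0,"dz":0,"wx":0,"wy":0,"wz":0},{"gripper":0.3,"dx":0,"dy":0,"dz":0,"wx":0,"wy":0,"wz":0},{"gripper":0.3,"dx":0,"dy":-20,"dz":0,"wx":0,"wy":0,"wz":0},{"gripper":0.3,"dx":0,"dy":-45,"dz":0,"wx":0,"wy":0,"wz":0}]';python3 -m jog '[{"gripper":0.6,"dx":0,"dy":-45,"dz":0,"wx":0,"wy":0,"wz":0},{"gripper":0.6,"dx":-20,"dy":-10,"dz":-40,"wx":0,"wy":0,"wz":0},{"gripper":0.6,"dx":-26,"dy":0,"dz":-40,"wx":0,"wy":0,"wz":0},{"gripper":0.6,"dx":-40,"dy":0,"dz":-29,"wx":0,"wy":0,"wz":0},{"gripper":0.6,"dx":-45,"dy":0,"dz":-20,"wx":0,"wy":0,"wz":0}]';python3 -m jog '[{"gripper":0.6,"dx":-45,"dy":0,"dz":-10,"wx":0,"wy":0,"wz":0},{"gripper":0.6,"dx":-49,"dy":0,"dz":-4,"wx":0,"wy":0,"wz":0},{"gripper":0.6,"dx":-49,"dy":0,"dz":0,"wx":0,"wy":0,"wz":0},{"gripper":0.6,"dx":-49,"dy":0,"dz":0,"wx":0,"wy":0,"wz":0},{"gripper":0.6,"dx":-49,"dy":10,"dz":0,"wx":0,"wy":0,"wz":0}]'; python3 -m jog '[{"gripper":0.6,"dx":-25,"dy":20,"dz":0,"wx":0,"wy":0,"wz":0},{"gripper":0.6,"dx":0,"dy":10,"dz":0,"wx":0,"wy":0,"wz":0},{"gripper":0.6,"dx":0,"dy":0,"dz":0,"wx":0,"wy":0,"wz":0},{"gripper":0.6,"dx":0,"dy":0,"dz":0,"wx":0,"wy":0,"wz":0}]';python3 - <<'E'
from h import *
plan([.4705,.3037,.024])
wrist(.4705,.3037,.058,"w6"); top("t6",[(.608,.125,.159),(.6087,.0124,.134),(.6137,-.093,.109)])
E
```

```text
time: 15.85
tool_pos: [0.6124, -0.0929, 0.1426]
tool_rot: [-0.501, 0.502, -0.498, 0.499]
force: [-0.3, -0.5, 0.7]
gripper_width: 0.0616
time: 16.35
tool_pos: [0.4829, 0.0383, 0.2003]
tool_rot: [0.499, -0.5, 0.501, -0.5]
force: [0.7, 1.1, -0.3]
gripper_width: 0.0763
time: 16.85
tool_pos: [0.4709, 0.2811, 0.191]
tool_rot: [-0.499, 0.5, -0.5, 0.501]
force: [1.4, -0.1, 0.0]
gripper_width: 0.0761
time: 17.25
tool_pos: [0.471, 0.3029, 0.1603]
tool_rot: [0.5, -0.5, 0.5, -0.5]
force: [0.2, -0.0, -0.0]
gripper_width: 0.076
t 17.25 pos [0.471  0.3029 0.1603] w 0.076 F [ 0.2 -0.  -0. ]
 d world [  -0.5    0.8 -136.3]  d tool [ -0.8 136.3  -0.5]  d in target frame [ -0.8 136.3  -0.5]  rv [ 0.    -0.001  0.   ]
wrist ctr 713 [0.4711 0.3048 0.0563] size [0.03  0.029 0.011]
top (0.608, 0.125, 0.159) 160 [0.6081 0.1244 0.1578] size [0.041 0.043 0.011]
top (0.6087, 0.0124, 0.134) 136 [0.6074 0.0113 0.1325] size [0.036 0.04  0.011]
top (0.6137, -0.093, 0.109) 109 [ 0.6141 -0.0933  0.1078] size [0.033 0.03  0.012]
```

View pics/w6.png

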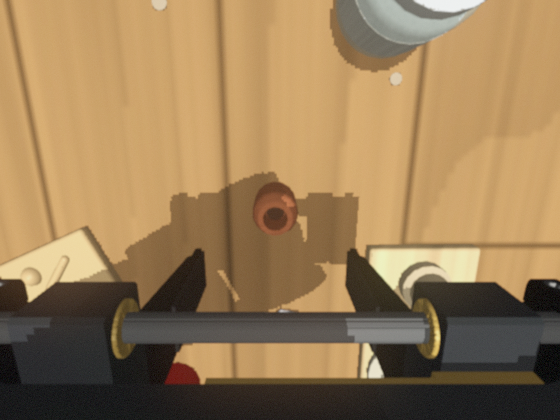

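The wrist view shows vase_60 at px (275,212), centred between the jaws. The three placed vases all measure within 2 mm of their disc centres.

```bash
python3 -m jog '[{"gripper":0.6,"dx":-1,"dy":40,"dz":0,"wx":0,"wy":0,"wz":0},{"gripper":0.6,"dx":0,"dy":40,"dz":0,"wx":0,"wy":0,"wz":0},{"gripper":0.6,"dx":0,"dy":32,"dz":0,"wx":0,"wy":0,"wz":0},{"gripper":0.6,"dx":0,"dy":16,"dz":0,"wx":0,"wy":0,"wz":0},{"gripper":0.6,"dx":0,"dy":6,"dz":0,"wx":0,"wy":0,"wz":0}]' 20; python3 -m jog '[{"gripper":-1,"dx":0,"dy":0,"dz":0,"wx":0,"wy":0,"wz":0},{"gripper":-1,"dx":0,"dy":0,"dz":0,"wx":0,"wy":0,"wz":0},{"gripper":-1,"dx":0,"dy":0,"dz":0,"wx":0,"wy":0,"wz":0},{"gripper":-1,"dx":0,"dy":0,"dz":0,"wx":0,"wy":0,"wz":0},{"gripper":-1,"dx":0,"dy":0,"dz":0,"wx":0,"wy":0,"wz":0}]' 20; python3 -m jog '[{"gripper":-1,"dx":0,"dy":0,"dz":0,"wx":0,"wy":0,"wz":0},{"gripper":-1,"dx":0,"dy":0,"dz":0,"wx":0,"wy":0,"wz":0},{"gripper":-1,"dx":0,"dy":-10,"dz":0,"wx":0,"wy":0,"wz":0},{"gripper":-1,"dx":0,"dy":-40,"dz":0,"wx":0,"wy":0,"wz":0},{"gripper":-1,"dx":0,"dy":-40,"dz":0,"wx":0,"wy":0,"wz":0}]';  python3 -m jog '[{"gripper":-1,"dx":0,"dy":-30,"dz":0,"wx":0,"wy":0,"wz":0},{"gripper":-1,"dx":0,"dy":0,"dz":0,"wx":0,"wy":0,"wz":0},{"gripper":-1,"dx":0,"dy":0,"dz":0,"wx":0,"wy":0,"wz":0}]'; python3 -c "
from h import *
plan([.6149,-.2041,.050])"
```

```text
time: 17.85
tool_pos: [0.4709, 0.3038, 0.0251]
tool_rot: [-0.5, 0.5, -0.5, 0.499]
force: [-0.1, 0.4, 0.4]
gripper_width: 0.0762
time: 18.35
tool_pos: [0.471, 0.3049, 0.0266]
tool_rot: [-0.5, 0.5, -0.5, 0.5]
force: [0.7, -0.4, -0.3]
gripper_width: 0.0412
time: 18.85
tool_pos: [0.4703, 0.3045, 0.1168]
tool_rot: [0.501, -0.5, 0.5, -0.499]
force: [0.6, 0.5, -2.0]
gripper_width: 0.0378
time: 19.15
tool_pos: [0.4707, 0.3047, 0.1465]
tool_rot: [-0.5, 0.5, -0.5, 0.5]
force: [0.7, -0.2, -2.2]
gripper_width: 0.0377
t 19.15 pos [0.4707 0.3047 0.1465] w 0.0377 F [ 0.7 -0.2 -2.2]
 d world [ 144.2 -508.8  -96.5]  d tool [508.8  96.4 144.1]  d in target frame [508.8  96.5 144.2]  rv [-0.001  0.    -0.   ]
```

```bash
python3 -m jog '[{"gripper":-1,"dx":24,"dy":0,"dz":0,"wx":0,"wy":0,"wz":0},{"gripper":-1,"dx":46,"dy":0,"dz":0,"wx":0,"wy":0,"wz":0},{"gripper":-1,"dx":46,"dy":0,"dz":0,"wx":0,"wy":0,"wz":0},{"gripper":-1,"dx":46,"dy":0,"dz":0,"wx":0,"wy":0,"wz":0},{"gripper":-1,"dx":46,"dy":0,"dz":0,"wx":0,"wy":0,"wz":0}]';python3 -m jog '[{"gripper":-1,"dx":46,"dy":0,"dz":0,"wx":0,"wy":0,"wz":0},{"gripper":-1,"dx":46,"dy":0,"dz":0,"wx":0,"wy":0,"wz":0},{"gripper":-1,"dx":46,"dy":0,"dz":0,"wx":0,"wy":0,"wz":0},{"gripper":-1,"dx":46,"dy":0,"dz":10,"wx":0,"wy":0,"wz":0},{"gripper":-1,"dx":40,"dy":0,"dz":20,"wx":0,"wy":0,"wz":0}]';python3 -m jog '[{"gripper":-1,"dx":32,"dy":0,"dz":30,"wx":0,"wy":0,"wz":0},{"gripper":-1,"dx":32,"dy":0,"dz":36,"wx":0,"wy":0,"wz":0},{"gripper":-1,"dx":12,"dy":20,"dz":36,"wx":0,"wy":0,"wz":0},{"gripper":-1,"dx":0,"dy":20,"dz":12,"wx":0,"wy":0,"wz":0},{"gripper":-1,"dx":0,"dy":0,"dz":0,"wx":0,"wy":0,"wz":0}]';python3 -m jog '[{"gripper":-1,"dx":0,"dy":0,"dz":0,"wx":0,"wy":0,"wz":0},{"gripper":-1,"dx":0,"dy":0,"dz":0,"wx":0,"wy":0,"wz":0}]'; python3 -c "
from h import *
plan([.6149,-.2041,.0505])"
```

```text
time: 19.65
tool_pos: [0.4698, 0.0951, 0.1447]
tool_rot: [0.501, -0.5, 0.499, -0.499]
force: [0.6, 0.3, -0.8]
gripper_width: 0.0377
time: 20.15
tool_pos: [0.4995, -0.1292, 0.1448]
tool_rot: [-0.5, 0.501, -0.499, 0.499]
force: [0.5, 0.4, -1.5]
gripper_width: 0.0377
time: 20.65
tool_pos: [0.614, -0.2029, 0.1013]
tool_rot: [-0.501, 0.502, -0.498, 0.499]
force: [-0.6, 0.8, -1.6]
gripper_width: 0.0378
time: 20.85
tool_pos: [0.6142, -0.203, 0.1064]
tool_rot: [0.5, -0.5, 0.5, -0.5]
force: [-0.3, -0.1, -0.9]
gripper_width: 0.0377
t 20.85 pos [ 0.6142 -0.203   0.1064] w 0.0377 F [-0.3 -0.1 -0.9]
 d world [  0.7  -1.1 -55.9]  d tool [ 1.1 55.9  0.7]  d in target frame [ 1.1 55.9  0.7]  rv [ 0.  0. -0.]
```

```bash
python3 -m jog '[{"gripper":-1,"dx":1,"dy":25,"dz":0.7,"wx":0,"wy":0,"wz":0},{"gripper":-1,"dx":0,"dy":17,"dz":0,"wx":0,"wy":0,"wz":0},{"gripper":-1,"dx":0,"dy":9,"dz":0,"wx":0,"wy":0,"wz":0},{"gripper":-1,"dx":0,"dy":3,"dz":0,"wx":0,"wy":0,"wz":0},{"gripper":-1,"dx":0,"dy":0,"dz":0,"wx":0,"wy":0,"wz":0}]';python3 -m jog '[{"gripper":-1,"dx":0,"dy":0.5,"dz":0,"wx":0,"wy":0,"wz":0},{"gripper":-1,"dx":0,"dy":0,"dz":0,"wx":0,"wy":0,"wz":0}]';python3 -m jog '[{"gripper":-1,"dx":0,"dy":0.7,"dz":0,"wx":0,"wy":0,"wz":0},{"gripper":-1,"dx":0,"dy":0,"dz":0,"wx":0,"wy":0,"wz":0}]'
```

```text
time: 21.35
tool_pos: [0.6156, -0.2043, 0.0527]
tool_rot: [0.5, -0.5, 0.5, -0.5]
force: [0.2, -1.0, -1.0]
gripper_width: 0.0378
time: 21.55
tool_pos: [0.6158, -0.2044, 0.0524]
tool_rot: [0.5, -0.5, 0.5, -0.5]
force: [0.4, 0.2, -1.9]
gripper_width: 0.0376
time: 21.75
tool_pos: [0.6156, -0.2043, 0.0511]
tool_rot: [0.5, -0.5, 0.5, -0.5]
force: [0.9, -0.3, -1.8]
gripper_width: 0.0376
```

```bash
python3 -m jog '[{"gripper":-1,"dx":0,"dy":0.6,"dz":0,"wx":0,"wy":0,"wz":0},{"gripper":-1,"dx":0,"dy":0,"dz":0,"wx":0,"wy":0,"wz":0}]';python3 -m jog '[{"gripper":-1,"dx":0,"dy":0.4,"dz":0,"wx":0,"wy":0,"wz":0},{"gripper":-1,"dx":0,"dy":0,"dz":0,"wx":0,"wy":0,"wz":0}]'
```

```text
time: 21.95
tool_pos: [0.6156, -0.2043, 0.0504]
tool_rot: [0.5, -0.5, 0.5, -0.5]
force: [0.3, -0.6, 2.3]
gripper_width: 0.0377
time: 22.15
tool_pos: [0.6156, -0.2043, 0.0504]
tool_rot: [0.5, -0.5, 0.5, -0.5]
force: [-2.7, 0.7, 6.4]
gripper_width: 0.0378
```

Contact again. I'll release, rise, and back off to clear the view.

```bash
python3 -m jog '[{"gripper":0.3,"dx":0,"dy":0,"dz":0,"wx":0,"wy":0,"wz":0},{"gripper":0.3,"dx":0,"dy":0,"dz":0,"wx":0,"wy":0,"wz":0},{"gripper":0.3,"dx":0,"dy":0,"dz":0,"wx":0,"wy":0,"wz":0},{"gripper":0.3,"dx":0,"dy":-15,"dz":0,"wx":0,"wy":0,"wz":0},{"gripper":0.3,"dx":0,"dy":-40,"dz":0,"wx":0,"wy":0,"wz":0}]';python3 -m jog '[{"gripper":0.3,"dx":0,"dy":-45,"dz":0,"wx":0,"wy":0,"wz":0},{"gripper":0.3,"dx":0,"dy":-45,"dz":0,"wx":0,"wy":0,"wz":0},{"gripper":0.3,"dx":10,"dy":0,"dz":-45,"wx":0,"wy":0,"wz":0},{"gripper":0.3,"dx":10,"dy":0,"dz":-45,"wx":0,"wy":0,"wz":0},{"gripper":0.3,"dx":10,"dy":0,"dz":-45,"wx":0,"wy":0,"wz":0}]';python3 -m jog '[{"gripper":0.3,"dx":10,"dy":0,"dz":-20,"wx":0,"wy":0,"wz":0},{"gripper":0.3,"dx":0,"dy":0,"dz":0,"wx":0,"wy":0,"wz":0},{"gripper":0.3,"dx":0,"dy":0,"dz":0,"wx":0,"wy":0,"wz":0}]';python3 - <<'E'
from h import *
from cell import r
top("t7",[(.608,.125,.159),(.6087,.0124,.134),(.6137,-.093,.109),(.6149,-.2041,.084)])
im,_=r.get_image("scene");t=cv2.imread("pics/t7.png")
cv2.imwrite("pics/fin.png",np.vstack([im[:300],t[100:320]]))
E
```

```text
time: 22.65
tool_pos: [0.6142, -0.2037, 0.1032]
tool_rot: [-0.501, 0.502, -0.498, 0.499]
force: [0.4, -0.7, 0.1]
gripper_width: 0.0613
time: 23.15
tool_pos: [0.479, -0.2342, 0.1961]
tool_rot: [0.5, -0.499, 0.5, -0.5]
force: [0.5, -0.9, 0.4]
gripper_width: 0.0617
time: 23.45
tool_pos: [0.461, -0.2446, 0.1958]
tool_rot: [0.5, -0.5, 0.501, -0.5]
force: [0.9, 0.0, 0.6]
gripper_width: 0.0619
top (0.608, 0.125, 0.159) 166 [0.6068 0.1243 0.1587] size [0.042 0.043 0.013]
top (0.6087, 0.0124, 0.134) 137 [0.6065 0.0113 0.1324] size [0.042 0.036 0.011]
top (0.6137, -0.093, 0.109) 106 [ 0.6148 -0.0935  0.1075] size [0.03  0.031 0.01 ]
top (0.6149, -0.2041, 0.084) 89 [ 0.6171 -0.205   0.0836] size [0.027 0.027 0.013]
```

View pics/fin.png

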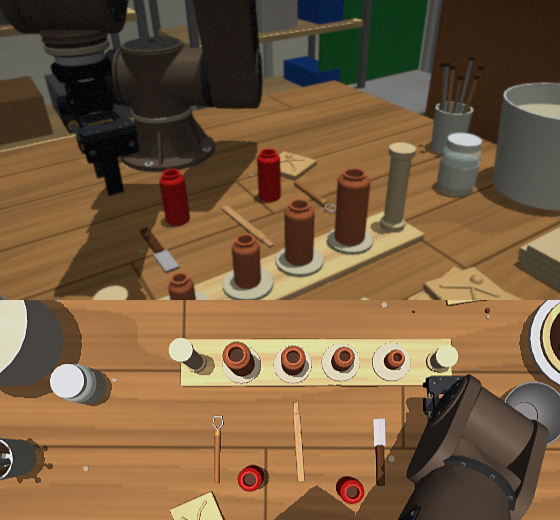

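The picture shows all four vases upright on their discs, stepping down from the tall prop to the low prop. The red decoys are where they started and the gripper is clear.

```bash
python3 -c "
from cell import r
print(r.finish_job())"
```

```text
the job is handed in; nothing more can be done
None
```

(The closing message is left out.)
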